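# Close the storage jar with its threaded twist cap

## Robot

A 6-joint arm with a two-finger parallel gripper is mounted at the origin on the work surface. World frame = base frame: x ahead of the robot, y to its left, z up, the work surface at z = 0. Lengths are in m, angles in degrees, forces in N, time in s.
With the tool pointing down it reaches from about 0.375 to 0.75 m from the base axis. Payload 9 kg.
Tool frame: the origin (TCP) lies where the fingers leave the gripper's body, on its centre line; the fingertips stand 73 mm ahead of it and the grasp point (between the pads) lies 54 mm ahead of it (robot.tip_reach is the distance from the TCP to the fingertips, in m); z points along the fingers, y is the line along which they close (so a half turn about z gives the same grasp; the last joint's range is limited). The gripper opens to 85 mm and grips with 20 to 120 N. Pads are 22 mm wide; open, the fingers measure 114 mm over their backs; the gripper's body (76 mm by 85 mm) begins 54 mm behind the grasp point. The pads swing forward as they close: fully open they stand 13 mm farther back than shut.
Start: joints at [-82.718, 5.964, 5.575, 89.605, 0, 77.527], TCP at [0.203, -0.565, 0.304] pointing down, gripper open.
Joint ranges: [-171.21, 171.21], [-48.23, 106.86], [-62.78, 66.21], [-105.2, 120.99], [-86.42, 89.51], [-180, 180]. Speed limits (degrees/s): [127.2, 127.2, 147.25, 180, 180, 180].

## Interface

Orientations are given as [roll, pitch, yaw] about the fixed x, y, z axes, in that order (R = Rz(yaw) Ry(pitch) Rx(roll)).
In Python, from plant import robot gives the robot as it stands. Calls block until the motion is done:
- robot.move_pose(position, orientation): joint-space move of the TCP to a pose.
- robot.line_to(position, vel=0.15, rotation=None, guard=None): straight line of the TCP; rotation=None keeps the orientation; vel is the mean speed in m/s. With guard (N) it stops when the force on the tool has changed by that much, and returns True; else False.
- robot.goto_joints(angles): joint-space move.
- robot.set_gripper(opening): finger opening in m; the grip force is fixed at half the most; returns when the fingers have stopped.
- robot.pause(seconds).
- robot.ik(position, orientation): joint angles nearest the present ones, or None.
- robot.observe(): the state.
- robot.grab_frame(name): name is "side" or "top"; returns the picture (480x640x3 uint8, blue, green, red); there is no depth.
- robot.get_calibration(name): a dict with "vertical_fov" (degrees; the focal length in pixels is half the picture's height over the tangent of half this angle, whatever the lens; pixels are square), "cx", "cy" (the principal point, pixels), "rvec" (rotation vector, rad) and "tvec" (3), from world to camera coordinates, as OpenCV has them. Camera axes: x right, y down, z forward; pixel columns grow to the right and rows downward; lengths in m; the calibration is good to about 2 mm. A picture is of the moment at which its call begins. get_calibration takes no time and is no camera call.
A pose or a line that the arm cannot do raises robot.IKError and nothing moves.
- robot.job_done(): hands the job in; it is judged then, once.
The state is a dict: "time": time; "q": joint angles; "qvel": joint speeds; "joint_torque": joint torques, N m; "tool_pos": TCP position; "tcp_rot": TCP orientation; "ft_force": force on the tool from outside, world axes, zero at the start; "torque": the same for the moment, N m; "gripper_width": finger opening in m; "gripper_force": force on a finger pad.
Only numpy, scipy, OpenCV 4.12 (cv2) and the standard library are available. Lean on these libraries where they do the work, as an engineer would, in place of code of your own. Each camera call takes 0.05 s, during which the arm holds its last target. There are 200 camera calls.

## Task

Put the twist cap lying on the dresser onto the jar on top of the turntable and screw it fully home: press it lightly and back it off anticlockwise until it drops into the thread start, then run it in clockwise to its stop and let go. Be gentle with the glass, never forcing the cap, and do not disturb the other things.

Things in the scene. Friction and masses are not known exactly. Their poses are not given: they have to be found in the camera images.
- cap: steel twist cap, 70 mm across, 50 mm tall, about 90 g, lying upright on the dresser top, right of the turntable. Origin: centre of the underside (skirt's lower edge), z up. Skirt and disc take up the lowest 22 mm; on the disc stands a finger bar 46 mm long (cap's x), 14 mm wide (y), 28 mm high (22 to 50 mm above the origin).
- cap_bar (a point): grip point of the cap's finger bar, on the cap's axis, 43 mm above the cap's origin (21 mm above the disc); axes as the cap's
- cap_lugs (a point): centre of the ring of four lugs inside the cap's skirt (19 mm deep), 4 mm above the cap's origin: round lugs 4 mm thick that stand inward at the cap's +x, +y, -x and -y and leave 50 mm across. Axes as the cap's. The glass stands 40 N at most, all contacts of cap and jar (lugs, seal) added up: about 0.4 N m of wrenching on a stop is already too much.
- jar: clear glass storage jar, 74 mm across, upright and held fast on the upper tier (170 mm across) of a two-tier birch turntable; tiers and jar do not turn. Origin: centre of its foot, on the upper tier, 122 mm above the dresser top; the rim is 100 mm higher. Neck 47 mm across, its top 4 mm bevelled; the cap goes over it with 1.5 mm of play all round.
- jar_mouth (a point): centre of the jar's rim, 222 mm above the dresser top; z up. Fully home, the cap's origin lies 18.7 mm below this point (cap_bar 24.3 mm above it); only dropped into the thread start and let go, 16 mm or less below. A sprung rubber seal, 28 mm across, stands 12 mm above the rim and pushes the cap up: 2 N when the lugs are on the ridges, 5.5 N when home.
- jar_thread (a point): on the jar's axis at the level of the tops of its four thread ridges, 8 mm below the rim. Right-hand thread (clockwise from above closes), a start every 90 degrees; where the starts lie does not follow the jar's measured yaw and must be found by feel. With the lugs on the ridges the cap's origin is 10 mm below the rim (up to 2.5 mm higher with the lugs on the raised ridge ends).
- jar_start (a point): on the jar's axis 14 mm below the rim, under the thread starts. From on top, clockwise turning jams on the raised ridge ends. Anticlockwise, within 90 degrees, under a 5 to 10 N press, the lugs reach gaps 11 degrees wide (free play) and drop 6 to 9 mm; beyond is a hard wall. Then about 65 degrees clockwise the ridges draw the cap down 3 mm to a hard stop; friction holds it.
- mug: bystander: orange melamine mug, 72 mm across, 85 mm tall, on the lower tier (30 mm above the dresser top, 330 mm across); origin: centre of its foot
- spoon_cup: bystander: steel cup with teaspoons, 66 mm across, about 145 mm tall with the spoons, on the lower tier; origin: centre of its foot
- creamer: bystander: small white ceramic creamer, 68 mm across, 70 mm tall, on the lower tier; origin: centre of its foot
- bowl: bystander: blue ceramic bowl, 110 mm across, 45 mm tall, on the dresser top; origin: centre of its foot
- tea_tin: bystander: plain aluminium tea tin, 72 mm across, 110 mm tall, on the dresser top; origin: centre of its foot
- egg_cup: bystander: white egg cup, 48 mm across, 55 mm tall, on the dresser top near the robot; origin: centre of its foot
Mind the look-alikes: they are no part of the job. Leave any green look-alike of the cap alone.

How it is judged:
By the outcome, as a careful person would: the job done as asked, in the order asked, and still so for the second after the job is handed in, with the robot touching nothing.
It also fails if it takes over 72 s, if anything falls off the work surface, if the arm or the gripper's body presses on something with over 40 N, if the wrist force passes 120 N, or if a joint passes its speed limit or range.

## Working session

There is one attempt and no reset: what is moved stays moved. The work goes in short steps, each a Python script; the robot and the scene stay as the last script left them, time stands still between calls to the robot, and variables do not carry over. Pictures are saved under pics/ and viewed, at most 10 in all, crops included, and the job is handed in when it is done.

```bash
mkdir -p pics
python3 - <<'E'
from plant import robot
import cv2
for n in("side","top"):
    cv2.imwrite(f"pics/{n}0.png",robot.grab_frame(n)); print(n,robot.get_calibration(n))
s=robot.observe(); print(s)
E
```

```text
side {'vertical_fov': 49.719800884305485, 'cx': 313.0172734345573, 'cy': 244.3076357739026, 'rvec': array([ 0.49394617, -2.52007991,  1.44325918]), 'tvec': array([0.49141564, 0.23088822, 1.03327772])}
top {'vertical_fov': 48.584916464851645, 'cx': 309.7469276880823, 'cy': 241.3457956531676, 'rvec': array([ 2.15419683, -2.15229275,  0.1598788 ]), 'tvec': array([-0.03785343,  0.55396124,  1.14549921])}
{'time': 0.1, 'q': array([-8.27185142e+01,  5.99592724e+00,  5.53413387e+00,  8.96055400e+01,
        4.79804450e-05,  7.75259072e+01]), 'qvel': array([-0.00988052, -0.11753401,  0.08323409,  0.09219213, -0.00638765,
       -0.0008132 ]), 'joint_torque': array([ 5.73088095e-03, -5.58211076e+01,  5.04717135e+01,  1.32167272e-02,
       -2.24285009e-04, -6.36242802e-06]), 'tool_pos': array([ 0.20277975, -0.56447787,  0.30321774]), 'tcp_rot': array([-1.79934266e+02, -1.45907344e-02,  1.97555702e+01]), 'ft_force': array([-0.30049377, -0.5912168 ,  0.31057487]), 'torque': array([-0.00304209,  0.02086596,  0.05233498]), 'gripper_force': 0.0, 'gripper_width': 0.0853027006036843}
```

View pics/top0.png

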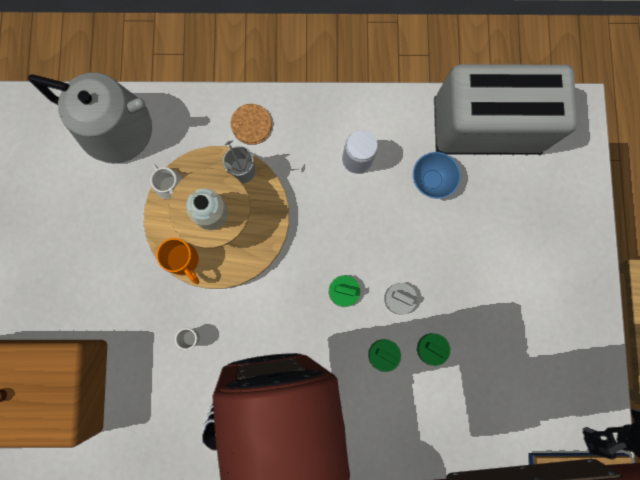

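View pics/side0.png

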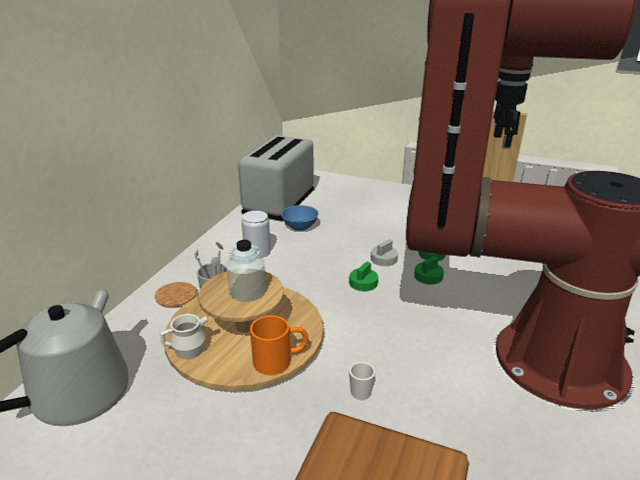

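The top view shows four cap candidates. The grey steel one is at (402,298) in top and (384,253) in side. The three green ones, at (345,290), (385,355) and (433,349), are look-alikes. Only the grey one fits "steel". The jar with its black seal is at top (201,202) and side (243,245). Next I confirm in an enlarged crop and measure.

```bash
cat > h.py <<'E'
import numpy as np,cv2
from plant import robot
def cam(n):
    c=robot.get_calibration(n); R=cv2.Rodrigues(c["rvec"])[0]; t=c["tvec"]
    f=240/np.tan(np.radians(c["vertical_fov"]/2)); return R,t,f,c["cx"],c["cy"]
def ray(n,uv):
    R,t,f,cx,cy=cam(n); d=R.T@np.array([(uv[0]-cx)/f,(uv[1]-cy)/f,1]); return -R.T@t,d/np.linalg.norm(d)
def onz(n,uv,z):
    o,d=ray(n,uv); return o+d*(z-o[2])/d[2]
def tri(a,b):
    A=np.zeros((3,3));v=np.zeros(3)
    for n,uv in(("top",a),("side",b)):
        o,d=ray(n,uv);P=np.eye(3)-np.outer(d,d);A+=P;v+=P@o
    return np.linalg.solve(A,v)
def proj(n,p):
    R,t,f,cx,cy=cam(n); q=R@np.array(p)+t; return np.array([cx+f*q[0]/q[2],cy+f*q[1]/q[2]])
E
python3 - <<'E'
from h import *
T=cv2.imread("pics/top0.png");S=cv2.imread("pics/side0.png")
def dark(im,x0,y0,x1,y1,th=60):
    m=(im[y0:y1,x0:x1].max(2)<th).astype(np.uint8)
    n,l,s,c=cv2.connectedComponentsWithStats(m); i=1+np.argmax(s[1:,4]); return c[i]+[x0,y0],s[i]
a,sa=dark(T,185,185,225,225);b,sb=dark(S,228,232,260,256)
print(a,sa,b,sb,tri(a,b),onz("top",a,.234),onz("side",b,.230))
print("cap",onz("top",(402,298),.022),onz("side",(384,253),.022),proj("side",onz("top",(402,298),.022)))
A=cv2.resize(T[265:330,320:430],None,fx=7,fy=7,interpolation=cv2.INTER_CUBIC)[:, :770]
cv2.imwrite("pics/c1.png",A)
B=np.hstack([cv2.resize(T[170:240,165:235],(400,400),interpolation=cv2.INTER_CUBIC),cv2.resize(S[225:305,205:285],(400,400),interpolation=cv2.INTER_CUBIC)])
cv2.imwrite("pics/c2.png",B)
E
```

```text
[200.5915493  202.00704225] [  9  11  14  13 142] [243.4375    244.9921875] [  9   8  14  11 128] [0.60252334 0.1703781  0.22671496] [0.60069348 0.16880747 0.234     ] [0.5998857  0.17521324 0.23      ]
cap [ 0.42912217 -0.24322998  0.022     ] [ 0.4265868  -0.23193579  0.022     ] [384.22555848 250.73375687]
```

View pics/c1.png

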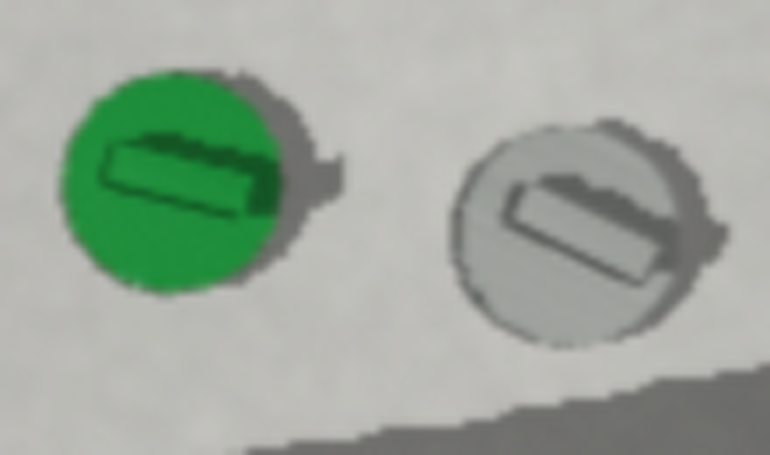

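View pics/c2.png

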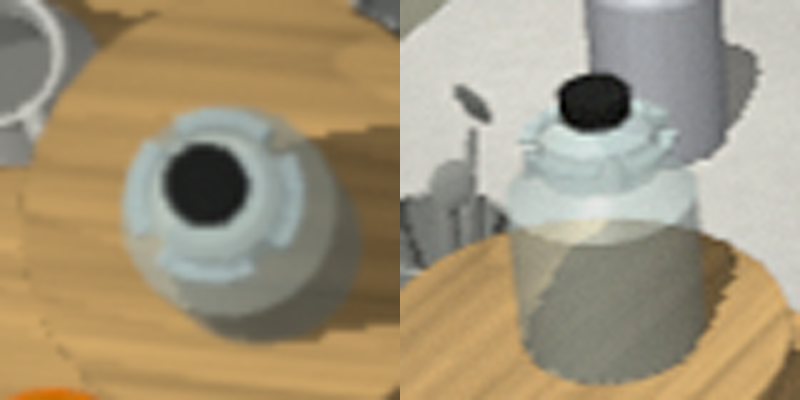

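Crop c1 confirms the target: the steel-grey cap is on the right with its bar centre at about (404,298), and a green look-alike is on the left. In c2 the jar's ridge ring is centred at about top (202,204). Now the bar pose, then the grasp.

Run:
```python
from h import *
cr=lambda x,y:(320+(x+.5)/7-.5,265+(y+.5)/7-.5)
a,b=onz("top",cr(517,203),.05),onz("top",cr(655,264),.05)
print("bar",(a+b)/2,np.linalg.norm(b-a),np.degrees(np.arctan2(*(b-a)[1::-1])))
print("disc",onz("top",cr(575,236),.022))
print("ring",onz("top",(202,204),.212),"seal",onz("top",(200.6,202),.231),"side",onz("side",(243.4,245),.231))
print("side bar proj", proj("side",[*((a+b)/2)[:2],.05]), "disc", proj("side",[*((a+b)/2)[:2],.022]))
S=cv2.imread("pics/side0.png");cv2.imwrite("pics/c3.png",cv2.resize(S[228:278,350:420],None,fx=8,fy=8,interpolation=cv2.INTER_CUBIC))
yaw=np.degrees(np.arctan2(*(b-a)[1::-1]))
for y in (yaw,yaw+180):
  for p in ((*((a+b)/2)[:2],.2),(.601,.170,.36)):
    for d in ([0] if p[2]<.3 else [0,45,90,120]): print(y+d,p[2],robot.ik(p,[180,0,y+d]))
```

```text
bar [ 0.42835365 -0.24092651  0.05      ] 0.04652206478303197 -113.90526797569576
disc [ 0.4284881 -0.2425769  0.022    ]
ring [0.60156145 0.1704105  0.212     ] seal [0.60135526 0.16939276 0.231     ] side [0.59904145 0.17673937 0.231     ]
side bar proj [384.98503301 241.9535088 ] disc [384.27307131 251.21185584]
-113.90526797569576 0.2 [ -44.64545417  -12.94340466  -23.42818403   79.51522063    0.
 -110.74018619]
-113.90526797569576 0.36 [  3.8183465   11.68702912  17.70754276  96.02051363   0.
 -62.27638553]
-68.90526797569576 0.36 [   3.8183465    11.68702912   17.70754276   96.02051363    0.
 -107.27638553]
-23.905267975695764 0.36 [   3.8183465    11.68702912   17.70754276   96.02051363    0.
 -152.27638553]
6.0947320243042356 0.36 [  3.8183465   11.68702912  17.70754276  96.02051363   0.
 177.72361447]
66.09473202430424 0.2 [-44.64545417 -12.94340466 -23.42818403  79.51522063   0.
  69.25981381]
66.09473202430424 0.36 [  3.8183465   11.68702912  17.70754276  96.02051363   0.
 117.72361447]
111.09473202430424 0.36 [ 3.8183465  11.68702912 17.70754276 96.02051363  0.         72.72361447]
156.09473202430422 0.36 [ 3.8183465  11.68702912 17.70754276 96.02051363  0.         27.72361447]
186.09473202430422 0.36 [ 3.8183465  11.68702912 17.70754276 96.02051363  0.         -2.27638553]
```

View pics/c3.png

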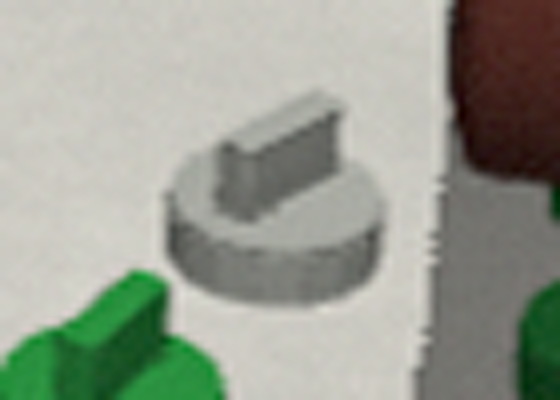

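Side crop c3 shows the bar top at (385.4,243.2) against a predicted (385.0,242.0), so the two views agree within calibration. Grasping now.

Run:
```python
from h import *
r=robot;x,y=.4284,-.2415;O=[180,0,66.1]
r.move_pose([x,y,.2],O)
r.line_to([x,y,.098],vel=.08,guard=6)
print(r.observe()["tool_pos"],r.observe()["ft_force"])
r.set_gripper(.010); s=r.observe(); print(s["gripper_width"],s["gripper_force"],s["tool_pos"],s["time"])
r.line_to([x,y,.37],vel=.15); s=r.observe(); print(s["ft_force"],s["torque"],s["gripper_width"])
r.move_pose([.6013,.1702,.37],O); s=r.observe();print(s["time"],s["tool_pos"],s["ft_force"],s["torque"],s["q"][5])
T=r.grab_frame("top");S=r.grab_frame("side")
cv2.imwrite("pics/t1.png",T);cv2.imwrite("pics/s1.png",S)
cv2.imwrite("pics/c4.png",np.hstack([cv2.resize(T[150:250,150:250],(400,400)),cv2.resize(S[190:290,200:300],(400,400),interpolation=cv2.INTER_CUBIC)]))
```

```text
[ 0.42869184 -0.24178528  0.09860153] [ 0.25504642 -0.37078668 -0.01036449]
0.013100923621501299 59.25416707992554 [ 0.42854264 -0.24165705  0.09823777] 3.6917
[ 0.21529117 -0.58591981 -1.23904896] [ 0.02702801 -0.02041029  0.00513441] 0.012942524545891341
7.3 [0.6014606  0.16911901 0.37012141] [-0.28380539 -0.21495968 -1.96830777] [-0.01961028 -0.00341214  0.00899237] 117.70666690242588
```

View pics/c4.png

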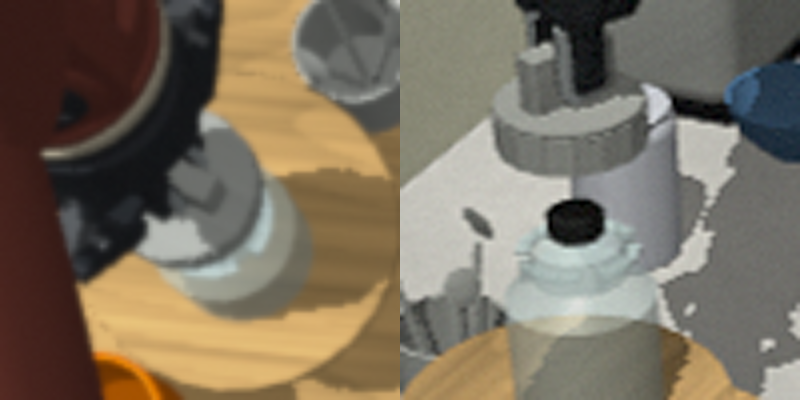

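Run:
```python
from h import *
s=robot.observe();p=s["tool_pos"];print(p,s["tcp_rot"])
T=cv2.imread("pics/t1.png")
P=np.array([(235,130),(258,165),(262,195),(248,228),(220,252),(185,265)])/4+150-.4
A=np.c_[P,np.ones(len(P))];q=np.linalg.lstsq(A,(P**2).sum(1),rcond=None)[0];c=q[:2]/2;print("circ",c,np.sqrt(q[2]+c@c))
p=np.array([.6014,.1695,0])
print("pred top disc",proj("top",[*p[:2],.294]),"bottom",proj("top",[*p[:2],.272]),"pred side disc",proj("side",[*p[:2],.294]),proj("side",[*p[:2],.272]))
for d in(.003,0),(0,.003): print(proj("top",[p[0]+d[0],p[1]+d[1],.294])-proj("top",[*p[:2],.294]),proj("side",[p[0]+d[0],p[1]+d[1],.294])-proj("side",[*p[:2],.294]))
print("pred seal top",proj("top",[*p[:2],.231]),"side",proj("side",[*p[:2],.231]),"ring",proj("top",[*p[:2],.212]))
f=lambda im,a,b:cv2.imwrite(b,cv2.resize(a,(640,480),interpolation=cv2.INTER_CUBIC))
T2=robot.grab_frame("top");S2=robot.grab_frame("side")
cv2.imwrite("pics/c5.png",np.hstack([cv2.resize(T2[170:230,170:220],(400,480),interpolation=cv2.INTER_CUBIC),cv2.resize(S2[205:265,218:268],(400,480),interpolation=cv2.INTER_CUBIC)]))
```

```text
[0.60147191 0.16899039 0.37017147] [1.79985547e+02 3.41067456e-03 6.60058214e+01]
circ [195.56734416 196.24179998] 19.235237326829214
pred top disc [193.58664183 194.38366435] bottom [196.11895504 197.14748854] pred side disc [241.72352185 213.19926506] [242.5943526  223.81820285]
[ 0.05212965 -1.6652988 ] [-1.44166447 -0.27701353]
[-1.70671362 -0.00387107] [-0.80446758  0.69210934]
pred seal top [200.54349697 201.97653414] side [244.16449695 242.9645929 ] ring [202.47417981 204.08372527]
```

View pics/c5.png

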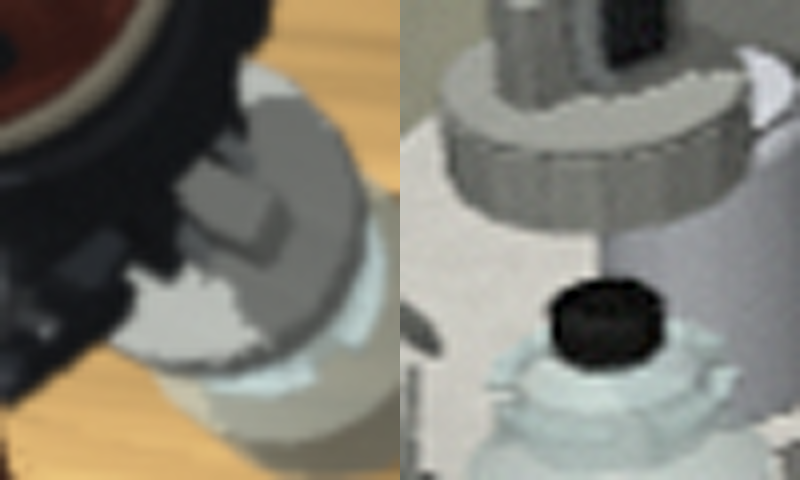

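The top view matches the prediction within about 0.3 px, and the side view suggests about 1 mm more in +x. Next is a gentle guarded descent.

```bash
cat >> h.py <<'E'
def st(tag=""):
    s=robot.observe(); print(tag,round(s["time"],2),"p",np.round(s["tool_pos"]*1e3,2),"yaw",round(s["tcp_rot"][2],2),"F",np.round(s["ft_force"],2),"M",np.round(s["torque"],3),"w",round(s["gripper_width"]*1e3,2)); return s
E
python3 - <<'E'
from h import *
r=robot; X,Y=.6016,.1708
r.line_to([X,Y,.325],vel=.08,guard=4); r.pause(.2); st("pre")
print(r.line_to([X,Y,.3105],vel=.012,guard=3)); st("hit"); r.pause(.3); st("settle")
E
```

```text
pre 8.42 p [601.81 170.81 325.69] yaw 66.1 F [ 0.35 -0.78 -2.8 ] M [-0.002  0.007 -0.022] w 13.09
False
hit 9.78 p [601.66 170.77 310.65] yaw 66.1 F [-0.27 -1.36  1.9 ] M [-0.088 -0.08  -0.006] w 13.06
settle 10.07 p [601.67 170.8  310.58] yaw 66.1 F [ 0.61 -0.36  1.09] M [-0.172 -0.14  -0.004] w 12.76
```

Run:
```python
from h import *
r=robot
for X,Y in ((.6016,.1708),(.6016,.1698),(.6016,.1688),(.6008,.1698),(.6024,.1698)):
    print(r.line_to([X,Y,.3115],vel=.01,guard=4)); r.pause(.3); st((X,Y))
```

```text
False
(0.6016, 0.1708) 10.62 p [601.65 170.78 311.54] yaw 66.1 F [ 1.78 -0.99  0.82] M [-0.176 -0.312  0.055] w 13.08
False
(0.6016, 0.1698) 11.18 p [601.5  169.85 311.42] yaw 66.1 F [-0.3  -0.18  0.78] M [ 0.063  0.026 -0.039] w 12.92
False
(0.6016, 0.1688) 11.72 p [601.56 168.75 311.5 ] yaw 66.1 F [-0.56  0.54  0.87] M [-0.006  0.117  0.035] w 12.85
False
(0.6008, 0.1698) 12.3 p [600.91 169.7  311.54] yaw 66.1 F [ 1.82 -1.64 -0.15] M [-0.379 -0.382 -0.051] w 12.88
False
(0.6024, 0.1698) 12.91 p [602.3  169.95 311.51] yaw 66.11 F [-0.17  0.72  0.91] M [ 0.146  0.072 -0.018] w 13.06
```

```bash
cat > feel.py <<'E'
from h import *
r=robot; X,Y=.6019,.1693; B=-2.3
def F():
    v=[]
    for _ in range(4): s=r.observe(); v.append([*s["ft_force"],*s["torque"]]); r.pause(.02)
    return np.mean(v,0)
def go(z,yaw,vel=.02):
    r.line_to([X,Y,z],vel=vel,rotation=[180,0,yaw])
E
python3 - <<'E'
from feel import *
z,yaw=.3115,66.1; go(z,yaw)
# press
for i in range(14):
    f=F(); p=f[2]-B
    if p>6: break
    z-=.0003 if p<4.5 else .00015; go(z,yaw)
print("pressed"); st(z)
for i in range(30):
    yaw+=2.5; go(z,yaw); f=F(); p=f[2]-B
    print(round(yaw,1),round(z*1e3,2),round(r.observe()["tool_pos"][2]*1e3,2),np.round(p,1),np.round(f,2))
    if p>16 or abs(f[5])>.25: print("stop"); break
    if z<.3068: print("dropped"); break
    if r.observe()["time"]>36: break
    for k in range(3):
        if 4.5<p<8.5 or z<.3068: break
        z+=np.clip((p-6.5)*.00008,-.0006,.0005); go(z,yaw); p=F()[2]-B
st()
E
```

```text
pressed
0.3098499999999999 15.12 p [601.91 169.3  310.09] yaw 66.1 F [-1.43  0.91  4.79] M [0.119 0.31  0.058] w 13.03
68.6 309.85 310.07 7.1 [-0.1  -0.33  4.84 -0.06  0.01  0.09]
71.1 309.85 310.07 7.6 [ 0.28 -0.31  5.28 -0.12 -0.04  0.09]
73.6 309.85 310.07 7.3 [-0.57 -0.49  5.02 -0.13 -0.04  0.07]
76.1 309.85 310.1 7.2 [ 0.17 -0.24  4.92 -0.1  -0.03  0.09]
78.6 309.85 310.04 7.6 [ 0.52 -0.06  5.29 -0.09 -0.09  0.09]
81.1 309.85 310.08 7.2 [-0.   -0.94  4.91 -0.1  -0.04  0.06]
83.6 309.85 310.07 7.2 [-0.29 -0.13  4.92 -0.08 -0.06  0.09]
86.1 309.85 310.04 7.3 [-0.1   0.07  5.04 -0.08 -0.05  0.08]
88.6 309.85 310.07 7.3 [ 0.21  0.09  4.98 -0.06 -0.04  0.1 ]
91.1 309.85 310.04 7.5 [ 0.3  -0.37  5.18 -0.09 -0.08  0.1 ]
93.6 309.85 310.05 7.6 [ 0.52 -0.19  5.26 -0.1  -0.08  0.09]
96.1 309.85 310.08 7.2 [-0.45 -0.52  4.94 -0.09 -0.07  0.12]
98.6 309.85 310.04 7.5 [-0.28 -0.69  5.24 -0.06 -0.06  0.06]
101.1 309.85 310.07 7.4 [-0.06  0.08  5.11 -0.08 -0.08  0.08]
103.6 309.85 310.02 7.4 [ 0.41 -0.26  5.1  -0.08 -0.09  0.05]
106.1 309.85 310.03 7.4 [ 0.16 -0.6   5.1  -0.08 -0.07  0.07]
108.6 309.85 310.07 7.6 [ 0.1  -0.59  5.34 -0.04 -0.11  0.08]
111.1 309.85 310.07 7.3 [ 0.49 -0.41  4.95 -0.08 -0.09  0.09]
113.6 309.85 310.07 7.5 [ 0.89 -0.22  5.17 -0.04 -0.1   0.08]
116.1 309.85 310.11 7.3 [ 0.32 -0.32  4.98 -0.1  -0.09  0.08]
118.6 309.85 310.06 8.1 [ 0.45 -0.4   5.82 -0.11 -0.12  0.08]
121.1 309.85 309.98 7.4 [ 1.03 -0.2   5.14 -0.15 -0.21  0.07]
123.6 309.85 309.82 6.5 [ 1.39 -0.37  4.18 -0.02 -0.35  0.05]
126.1 309.85 309.59 4.1 [ 1.47  0.48  1.8   0.09 -0.34  0.03]
128.6 309.44 309.27 3.5 [-0.    0.4   1.19  0.05 -0.04  0.01]
131.1 308.75 308.79 3.7 [-0.14  0.04  1.41 -0.02  0.01 -0.  ]
133.6 308.07 308.07 3.8 [ 0.93  0.66  1.54  0.14 -0.35 -0.08]
136.1 307.86 308.04 3.5 [ 5.04  1.26  1.25  0.34 -1.28 -0.36]
stop
 26.84 p [602.42 169.36 308.04] yaw 136.0 F [5.21 1.26 1.38] M [ 0.332 -1.25  -0.391] w 12.99
```

The lugs fell into a gap between about 125 and 134°, and the wall is at about 135.5°. I'm backing off to mid-gap and pressing down.

Run:
```python
from feel import *
yaw=130; z=.3080; go(z,yaw); st("back")
for i in range(14):
    f=F(); p=f[2]-B; print(round(z*1e3,2),round(r.observe()["tool_pos"][2]*1e3,2),round(p,1),np.round(f,2))
    if p>9 or abs(f[5])>.25 or z<.3033: break
    z-=.0006; go(z,yaw)
st()
```

```text
back 27.1 p [601.7  169.25 307.86] yaw 130.1 F [1.15 0.3  0.93] M [ 0.042 -0.234 -0.027] w 13.08
308.0 307.82 3.8 [ 0.72  0.5   1.5   0.01 -0.22 -0.03]
307.4 307.27 4.1 [-0.25 -0.35  1.82 -0.09  0.08  0.  ]
306.8 306.7 4.4 [-1.41 -0.62  2.13 -0.17  0.3   0.01]
306.2 306.19 4.6 [-1.95 -0.48  2.3  -0.18  0.41 -0.01]
305.6 305.63 4.4 [-1.68 -0.4   2.07 -0.12  0.38 -0.01]
305.0 305.0 5.0 [-1.82 -0.54  2.73 -0.08  0.42 -0.03]
304.4 304.44 5.2 [-2.15 -0.74  2.95 -0.08  0.38 -0.  ]
303.8 303.81 5.7 [-1.68 -0.61  3.41 -0.06  0.38 -0.  ]
303.2 303.22 5.5 [-1.85  0.2   3.21 -0.05  0.41 -0.02]
 29.7 p [601.91 169.32 303.22] yaw 130.0 F [-2.72 -0.53  3.34] M [-0.066  0.405 -0.026] w 12.5
```

Run:
```python
from feel import *
import feel
feel.X=.6014
yaw=130.; z=.3031; go(z,yaw); f0=F(); print(np.round(f0,2)); i=0
while r.observe()["time"]<52 and yaw>52:
    yaw-=2.5 if yaw>72 else 1
    zt=.3031-.0016*np.clip((128-yaw)/63,0,1)   # towards home height
    z+=np.clip(zt-z,-.0003,.0003); go(z,yaw); f=F(); p=f[2]-B; i+=1
    print(round(yaw,1),round(z*1e3,2),round(r.observe()["tool_pos"][2]*1e3,2),round(p,1),np.round(f,2))
    if f[5]>.2 or np.hypot(*f[:2])>7 or p>14 or p<-6: print("stop"); break
st()
```

```text
[ 1.53  0.12  3.23  0.04 -0.37 -0.02]
127.5 303.09 303.17 5.9 [ 1.62  0.81  3.63  0.08 -0.36 -0.  ]
125.0 303.02 303.12 6.0 [ 2.2   1.11  3.7   0.23 -0.48 -0.07]
122.5 302.96 303.04 5.7 [ 2.77  2.28  3.42  0.45 -0.66 -0.04]
120.0 302.9 302.95 6.1 [ 3.15  2.14  3.84  0.56 -0.79 -0.07]
117.5 302.83 302.88 5.7 [ 3.79  2.18  3.44  0.46 -0.9  -0.05]
115.0 302.77 302.79 6.1 [ 3.25  1.84  3.79  0.47 -0.89 -0.06]
112.5 302.71 302.67 6.3 [ 3.44  1.88  3.99  0.42 -0.79 -0.06]
110.0 302.64 302.58 5.8 [ 2.32  1.9   3.53  0.42 -0.64 -0.05]
107.5 302.58 302.52 5.6 [ 2.16  1.5   3.32  0.42 -0.54 -0.04]
105.0 302.52 302.45 5.9 [ 1.56  2.28  3.63  0.41 -0.54 -0.02]
102.5 302.45 302.46 5.4 [ 2.52  2.02  3.12  0.48 -0.61 -0.05]
100.0 302.39 302.43 6.0 [ 2.99  1.83  3.69  0.33 -0.68 -0.05]
97.5 302.33 302.4 6.3 [ 3.02  0.92  3.99  0.24 -0.7  -0.08]
95.0 302.26 302.31 6.3 [ 2.9   0.78  4.02  0.15 -0.72 -0.09]
92.5 302.2 302.19 6.2 [ 2.6   0.35  3.9   0.16 -0.67 -0.07]
90.0 302.13 302.11 6.1 [ 1.76  0.63  3.77  0.13 -0.5  -0.02]
87.5 302.07 302.0 6.0 [ 1.36  0.82  3.75  0.14 -0.39 -0.05]
85.0 302.01 301.9
[... 346 characters left out ...]
]
70.0 301.63 301.58 6.3 [ 0.14  0.23  4.04  0.02 -0.13 -0.01]
69.0 301.6 301.6 6.6 [ 0.18 -0.34  4.25  0.04 -0.02 -0.03]
68.0 301.58 301.53 6.7 [-0.68  0.45  4.36  0.05  0.05 -0.  ]
67.0 301.55 301.51 6.3 [-0.27  0.4   4.    0.07  0.09 -0.03]
66.0 301.53 301.5 6.6 [-1.2   0.34  4.3   0.1   0.13 -0.04]
65.0 301.5 301.48 6.4 [-0.57  0.42  4.06  0.1   0.09 -0.01]
64.0 301.5 301.52 6.8 [-0.37  0.77  4.47  0.11  0.1  -0.03]
63.0 301.5 301.49 6.7 [-0.28 -0.02  4.41  0.12 -0.04 -0.01]
62.0 301.5 301.55 6.4 [ 1.11  0.39  4.07  0.17 -0.31  0.14]
61.0 301.5 301.6 5.9 [ 3.21  1.53  3.56  0.26 -0.81  0.34]
stop
 40.47 p [601.65 169.37 301.6 ] yaw 61.02 F [3.48 1.98 2.6 ] M [ 0.305 -0.868  0.349] w 12.9
```

The hard stop came at about 62° at home height (301.6 against 301.5 mm expected). I ease the twist, let go and retreat.

Run:
```python
from feel import *
import feel
feel.X=.6016
go(.3015,61.9); st("eased"); r.set_gripper(.045); st("open")
r.line_to([feel.X,feel.Y,.40],vel=.12); st("up")
r.move_pose([.45,-.10,.42],[180,0,61.9]); st()
T=r.grab_frame("top");S=r.grab_frame("side");cv2.imwrite("pics/t2.png",T);cv2.imwrite("pics/s2.png",S)
print(proj("side",[.6016,.1693,.2253]),proj("side",[.6016,.1693,.2033]),proj("side",[.6016,.1693,.2533]))
cv2.imwrite("pics/c6.png",np.hstack([cv2.resize(T[140:290,140:290],(400,400),interpolation=cv2.INTER_CUBIC),cv2.resize(S[215:295,205:285],(400,400),interpolation=cv2.INTER_CUBIC)]))
```

```text
eased 40.72 p [601.64 169.32 301.57] yaw 61.91 F [2.12 1.14 4.15] M [ 0.323 -0.723  0.134] w 12.8
open 41.12 p [601.37 169.25 301.09] yaw 61.9 F [-0.54 -0.46  0.79] M [ 0.046  0.022 -0.044] w 45.08
up 42.1 p [601.52 169.3  399.21] yaw 61.9 F [0.4  0.06 0.26] M [ 0.    -0.023 -0.029] w 45.13
 43.28 p [450.42 -99.54 419.9 ] yaw 61.93 F [-0.31  0.36 -1.59] M [ 0.033 -0.053  0.049] w 44.69
[244.33573489 245.49280188] [245.14669943 255.37680343] [243.27666027 232.58484504]
```

View pics/c6.png

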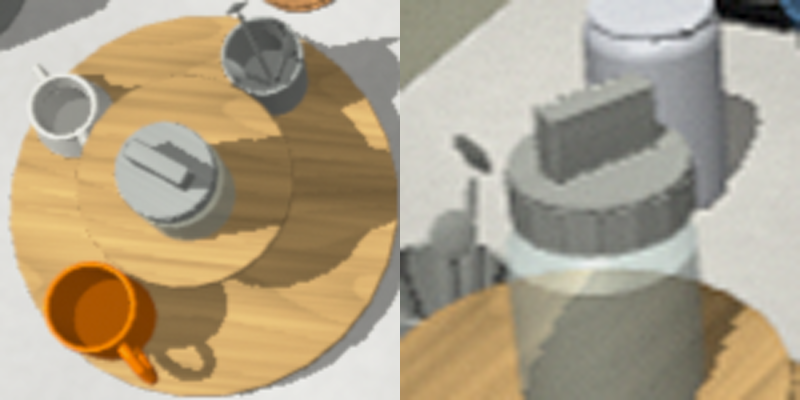

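Picture c6 shows the cap level on the jar. Its disc centre is at side (245,248), which is home height within a pixel. The turntable items visible in the crop (mug, creamer, spoon cup) are undisturbed, and the gripper is clear.

```bash
python3 -c "
from plant import robot
print(robot.job_done())"
```

```text
the job is handed in; nothing more can be done
None
```

The steel cap is on the jar and screwed clockwise to its hard stop at home height; I let go, moved the gripper clear and handed the job in at about 43 s, with twist on the stop peaking at about 0.35 N m by the wrist sensor, and 0.39 N m on the gap's wall while backing off, close to the 0.4 N m glass limit.

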